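# Tap a stuck stage insert out of its carrier frame

## Robot

A 7-joint arm with a two-finger parallel gripper is mounted at the origin on a cart in front of the work surface, level with it; the furniture and walls round the work are solid. World frame = base frame: x ahead of the robot, y to its left, z up, the work surface at z = 0. Lengths are in m, angles in rad, forces in N, time in s.
With the tool pointing down it reaches from about 0.35 to 0.9 m from the base axis. Payload 7.2 kg.
Tool frame: the origin (TCP) lies at the very end of the fingers, on their centre line; the grasp point (between the pads) lies 19 mm behind it; z points along the fingers, y is the line along which they close (so a half turn about z gives the same grasp; the last joint's range is limited). The gripper opens to 88 mm and grips with 3 to 60 N. Pads are 20 mm wide; open, the fingers measure 115 mm over their backs; the gripper's body (75 mm by 178 mm) begins 61 mm behind the grasp point.
Start: joints at [1.25, 0.411, -0.013, 1.596, 0.006, 1.134, -0.082], TCP at [0.156, -0.605, 0.223] pointing down, gripper open.
Joint ranges: [-2.95, 2.95], [-0.29, 1.99], [-1.47, 1.44], [0.14, 2.54], [-1.03, 4.17], [0.13, 1.85], [-2.86, 2.86]. Speed limits (rad/s): [2.39, 2.39, 3.01, 3.01, 3.14, 3.14, 3.14].

## Interface

Orientations are given as a 3x3 rotation matrix whose columns are the frame's x, y, z axes.
In Python, from cell import arm gives the robot as it stands.
- The arm moves only by the tool send_rows, never from a script. Its argument "series" is a list that holds one entry, the list of rows, each a list of 5 numbers: the shift along the tool's x, y, z in m, then the turn about the tool's z in rad, then the finger opening in m, from 0 to 0.0878. In form: [[[dx, dy, dz, spin, gripper], ...]]. A call has 1 to 8 rows; each row shifts and turns the commanded pose from where the row before left it, along the tool's axes as they then stand; what a row does not reach is not made up. A row lasts 1/12 s, in which the tool goes at most 41.7 mm and 7.16 degrees, less where a joint would pass 70% of its speed; a pose out of reach is approached as far as the arm can. A call is refused whole if a number of a shift passes 0.0417 or a number of a turn 0.125, either way. A call with a gripper value outside its range is refused whole. The fingers move at their own pace and stop on an object; "force" is the grip in N (left out, the last holds). Time passes only in rows, so rows that do not move let the fingers close. It gives the time, the measured TCP pose, the force, the opening and the grip force at its end, in the units of the state.
- arm.observe(): the state, without advancing time (a new reading comes with each control period).
- arm.snapshot(name): name is "side" or "top"; returns (picture, depth): 384x512x3 uint8, blue, green, red; 384x512 float32, m along the optical axis (not along the pixel's ray), 0 where there is no reading.
- arm.camera_params(name): a dict with "K" (3x3 intrinsics, pixels), "R" (3x3) and "t" (3): a world point X has camera coordinates R X + t. Camera axes: x right, y down, z forward; pixel columns grow to the right and rows downward; lengths in m; the calibration is good to about 2 mm. A picture is of the moment at which its call begins. camera_params takes no time and is no camera call.
- arm.finish_job(): hands the job in; it is judged then, once.
Trained networks look in the newest picture that a camera, given by its name, has taken for a name from the list of things; names that differ only in an ending like _2 or _b are one class to them, and where a whole thing is asked for, a point or a joint stands for the part that bears it (a point fixed in the world has none). Each returns a list of dicts, best first, with "conf" (0 to 1); they miss things now and then, are a little off and sometimes report something else, mostly with a low value. They report only what shows in the picture. A call takes as long as a camera call.
- arm.outline_of(thing, camera): "mask" (384x512 bool, what is visible of it) and "box" ([left, top, right, bottom] in pixels, round what is visible of it).
- arm.place_of(thing, camera): "at" ([column, row] in pixels: a listed point, or the origin of a listed thing).
The state is a dict: "time_s": time; "joint_pos": joint angles; "qd": joint speeds; "tau": joint torques, N m; "ee_pos": TCP position; "ee_rot": TCP orientation; "wrist_force": force on the tool from outside, world axes, zero at the start; "moment": the same for the moment, N m; "opening": finger opening in m; "grip_force": force on a finger pad.
Only numpy, scipy, OpenCV 4.12 (cv2) and the standard library are available. Lean on these libraries where they do the work, as an engineer would, in place of code of your own. Each camera call takes 0.05 s, during which the arm holds its last target. There are 200 camera calls.

## Task

The black stage insert is stuck with dried salt in the aluminium carrier frame that lies on the knock-out block. Take the mallet and tap the insert down with light taps on its two raised end lands in turn (it binds if one end gets ahead; never hit the glass, never push it with the gripper) until it drops flat onto the pad below. Then put the mallet back on the table, lift the empty frame off the block and lay it flat on the table clear of it, leaving the bottles and the jar alone.

Things in the scene. Friction and masses are not known exactly. Their poses are not given: they have to be found in the camera images.
- block: Knock-out block fixed to the table, 92 mm (x) by 164 mm (y). Origin: centre of its underside, on the table; x points away from the robot (yaw within 0.25 rad), y left, z up. Its two side rails carry the frame's end walls on ledges 42 mm high; outer lips and corner stops rise to 48 mm. Between the rails a black rubber pad, top at 11 mm. Free table lies in front of it (x = 0.37 to 0.47 m).
- frame: Loose aluminium carrier frame lying on the ledges, 80 mm (x) by 140 mm (y), 36 mm high, 0.6 kg; axes as the block's. Origin: centre of its underside. Opening 57.5 by 111.5 mm; front and back walls 11 mm thick (centre lines at x = -34 and +34 mm), end walls 14 mm. A sprung steel bar in each end wall, 15 mm above the underside, grips the insert.
- insert: Black plate stuck in the frame, 56 x 110 x 24 mm, 0.2 kg. Origin: centre of its underside, 7 to 10 mm above the frame's at first; axes as the frame's. 8 to 14 N on one land moves that end down while the other stays. Once that land is about 6 mm lower it binds and only a tap on the other land frees it; over 50 N is a hard blow. Both ends 17 to 20 mm down, it falls onto the pad (origin at z = 11 mm).
- insert_left (a point): Centre of the top of the insert's left striking land (grey, 14 mm in x by 24 mm in y, 3 mm above the plate), at y = +37 mm of the insert, 27 mm above its underside; it moves with the insert.
- insert_right (a point): The same point on the right striking land, at y = -37 mm of the insert.
- window: Round glass window in the middle of the insert, 32 mm across, its top 2 mm above the plate (1 mm lower than the lands). Origin: centre of its underside, 14 mm above the insert's underside. Not to be struck.
- mallet: Soft-faced mallet standing on its white face on the left, red face up, 0.3 kg. Origin: centre of the white striking face. Head: upright cylinder 28 mm across, 96 mm tall. The wooden handle runs level along its -x axis (towards the robot), 48 mm above the white face; its neck, 18 mm wide and 20 mm high, reaches from 13 to 85 mm from the head's axis, then 24 mm thick to 155 mm.
- mallet_grip (a point): Point on the axis of the handle's neck, 48 mm from the head's axis and 48 mm above the white face: a good place to grip across the handle from above.
- cleaner: Small pump bottle of lens cleaner, white and pale blue, 35 mm across, 108 mm tall, behind the block; origin under its centre. To be left alone.
- oil: Brown dropper bottle with a black cap and yellow label, 29 mm across, 75 mm tall, behind the block; origin under its centre. To be left alone.
- jar: White objective jar with a black cap, 42 mm across, 58 mm tall, at the front right; origin under its centre. To be left alone.

How it is judged:
By the outcome, as a careful person would: the job done as asked, in the order asked, and still so for the second after the job is handed in, with the robot touching nothing.
It also fails if it takes over 54 s, if anything falls off the work surface, if the arm or the gripper's body presses on something with over 40 N, if the wrist force passes 120 N, or if a joint passes its speed limit or range.

## Working session

There is one attempt and no reset: what is moved stays moved. The work goes in short steps, Python scripts to look and compute and a tool call to move; the robot and the scene stay as the last step left them, time stands still between calls to the robot, and variables do not carry over. Pictures are saved under pics/ and viewed, at most 10 in all, crops included, and the job is handed in when it is done.

Besides the shell and the picture viewer there is one more tool, called after ">>>" as a command line: name --argument value ..., lists and objects as JSON in quotes. send_rows: Moves the arm, as the interface text tells. Its arguments: {"type":"object","properties":{"series":{"type":"array","items":{"type":"array","items":{"type":"array","items":{"type":"number"}}}},"force":{"type":"number"}},"required":["series"]}

```bash
mkdir -p pics; ls
cat > h.py <<'E'
import numpy as np, cv2
from cell import arm
P={c:arm.camera_params(c) for c in("side","top")}
def ray(c,uv):
    p=P[c];R=np.array(p["R"]);t=np.array(p["t"]).ravel();K=np.array(p["K"])
    return -R.T@t, R.T@np.linalg.solve(K,[uv[0],uv[1],1.])
def atz(c,uv,z):
    o,d=ray(c,uv); return o+d*(z-o[2])/d[2]
def proj(c,X):
    p=P[c];q=np.array(p["K"])@(np.array(p["R"])@X+np.array(p["t"]).ravel());return q[:2]/q[2]
def tri(a,b):
    o1,d1=ray("top",a);o2,d2=ray("side",b)
    A=np.c_[d1,-d2];s=np.linalg.lstsq(A,o2-o1,rcond=None)[0]
    p,q=o1+d1*s[0],o2+d2*s[1];return (p+q)/2,np.linalg.norm(p-q)
def cloud(c,dep,mask):
    v,u=np.nonzero(mask&(dep>0));d=dep[v,u]
    p=P[c];K=np.array(p["K"]);R=np.array(p["R"]);t=np.array(p["t"]).ravel()
    X=np.linalg.inv(K)@np.vstack([u*d,v*d,d]);return (R.T@(X-t[:,None])).T
E
python3 - <<'E'
from h import *
np.set_printoptions(precision=4,suppress=True)
im={}
for c in("side","top"):
    b,d=arm.snapshot(c);im[c]=b;cv2.imwrite(f"pics/{c}0.png",b);np.save(f"{c}0.npy",d)
    print(c,"cam at",ray(c,(256,192)))
z={"block":0,"frame":.042,"insert_left":.078,"insert_right":.078,"window":.064,"mallet":0,"mallet_grip":.048,"cleaner":0,"oil":0,"jar":0}
for n in z:
    r={}
    for c in("top","side"):
        o=arm.place_of(n,c)
        if o: r[c]=o[0]["at"];print(n,c,np.array(o[0]["at"]),round(o[0]["conf"],2),atz(c,o[0]["at"],z[n]))
    if len(r)==2: print("   tri",*tri(r["top"],r["side"]))
print(arm.observe())
E
```

```text
pics
side cam at (array([0.7722, 0.674 , 0.8497]), array([-0.2362, -0.6043, -0.7609]))
top cam at (array([0.4417, 0.0661, 0.9226]), array([ 0.1407,  0.0029, -0.9901]))
block top [253.2 188. ] 0.75 [0.5824 0.0758 0.    ]
block side [229.9 189.8] 0.32 [ 0.5646 -0.0303  0.    ]
   tri [0.5789 0.0686 0.11  ] 0.029019134363177844
frame top [255.1 180.9] 0.69 [0.5928 0.0714 0.042 ]
frame side [229.2 214.7] 0.73 [0.6002 0.0721 0.042 ]
   tri [0.5965 0.07   0.0369] 0.006179599996057018
insert_left top [237.2 176. ] 0.63 [0.5969 0.1115 0.078 ]
insert_left side [234.8 219.2] 0.81 [0.6009 0.1143 0.078 ]
   tri [0.5988 0.1112 0.0729] 0.002258965058155934
insert_right top [270.7 180.4] 0.95 [0.5886 0.0364 0.078 ]
insert_right side [227.9 189.7] 0.7 [0.5876 0.0324 0.078 ]
   tri [0.5883 0.0363 0.0823] 0.0009683147540632699
window top [254.5 178.2] 0.49 [0.5952 0.0728 0.064 ]
window side [307.2 256.8] 0.52 [0.4953 0.2451 0.064 ]
   tri [ 0.5366  0.1384 -0.0002] 0.18997310977886042
mallet top [181.8 200.4] 0.76 [0.5481 0.248  0.    ]
mallet side [281.6 280.1] 0.89 [0.5467 0.2421 0.    ]
   tri [0.54
[... 563 characters left out ...]
  0.    ]
jar side [278.8 158.8] 0.78 [ 0.4132 -0.0835  0.    ]
   tri [ 0.4122 -0.0906 -0.0067] 0.004277116512721723
{'time_s': 1.1, 'joint_pos': array([ 1.2498,  0.4111, -0.0127,  1.5962,  0.0056,  1.1343, -0.0822]), 'qd': array([-0.0009,  0.0005, -0.0013, -0.0001, -0.0013,  0.0009,  0.0005]), 'tau': array([ -0.0002, -58.7749,   0.6409, -29.138 ,  -0.0538,   0.0104,
         0.0001]), 'ee_pos': array([ 0.1563, -0.6051,  0.2227]), 'ee_rot': array([[ 0.9682,  0.2501,  0.    ],
       [ 0.2501, -0.9682, -0.    ],
       [ 0.    ,  0.    , -1.    ]]), 'wrist_force': array([ 0.4965, -0.1568,  0.3341]), 'moment': array([0.0113, 0.0206, 0.0632]), 'grip_force': 0.0, 'opening': 0.08808968662976656}
```

Run:
```python
from h import *
a=cv2.imread("pics/top0.png")[110:290,140:360];b=cv2.imread("pics/side0.png")[120:320,170:340]
a=cv2.resize(a,None,fx=2.2,fy=2.2,interpolation=2)
b=cv2.resize(b,None,fx=1.8,fy=1.8,interpolation=2)
w=np.zeros((max(a.shape[0],b.shape[0]),a.shape[1]+b.shape[1],3),np.uint8);w[:a.shape[0],:a.shape[1]]=a;w[:b.shape[0],a.shape[1]:]=b
cv2.imwrite("pics/v0.png",w);print(w.shape)
np.set_printoptions(precision=4,suppress=True)
d=np.load("top0.npy");X=cloud("top",d,np.ones(d.shape,bool))
def sel(lo,hi):return X[np.all((X>lo)&(X<hi),1)]
S=sel([.5,-.05,.065],[.66,.2,.1]);print(len(S));print(np.unique(np.round(S[:,2],3),return_counts=True))
def rect(S):
    c,s,a=cv2.minAreaRect((S[:,:2]*1000).astype(np.float32));print("rect",c,s,a)
F=S[(S[:,2]>.074)];rect(F)
M=sel([.5,.2,.088],[.6,.3,.11]);print("head",len(M),M.mean(0));rect(M)
H=sel([.36,.19,.045],[.53,.3,.075]);print("handle",len(H),H[:,2].max());
if len(H)>5:
  rect(H);m=H.mean(0);v=np.linalg.svd(H[:,:2]-m[:2],full_matrices=False)[2][0];print(m,np.arctan2(v[1],v[0]),H[:,0].min())
for n in("mallet","frame","insert"):
    o=arm.outline_of(n,"top")
    if o:
        Y=cloud("top",d,o[0]["mask"]);print(n,len(Y),o[0]["conf"]);rect(Y[Y[:,2]>.03])
```

```text
(396, 790, 3)
2234
(array([0.065, 0.066, 0.067, 0.068, 0.069, 0.07 , 0.071, 0.072, 0.073,
       0.074, 0.075, 0.076, 0.077, 0.078, 0.079, 0.08 , 0.081, 0.082,
       0.083, 0.084]), array([  3,   5,   4,   4,   4,  10,  19,  56, 120, 213, 288, 288, 261,
       291, 329, 210,  97,  23,   7,   2]))
rect (590.8534545898438, 74.56486511230469) (140.0107879638672, 80.4639663696289) 83.56006622314453
head 130 [0.5411 0.241  0.0965]
rect (541.1875610351562, 241.5874481201172) (25.98508071899414, 26.16057777404785) 72.30958557128906
handle 617 0.07192975254249814
rect (459.8642578125, 227.61878967285156) (143.37196350097656, 24.458797454833984) 10.137234687805176
[0.455  0.2253 0.0582] -2.9635989322106546 0.388679743532583
mallet 789 0.96
rect (472.0478210449219, 229.30372619628906) (165.09310913085938, 25.405046463012695) 9.091656684875488
frame 1104 0.92
rect (592.0028076171875, 77.31392669677734) (145.09425354003906, 83.08822631835938) 82.90994262695312
insert 1206 0.9
rect (591.629150390625, 74.38246154785156) (109.88836669921875, 57.209495544433594) 83.71702575683594
```

View pics/v0.png

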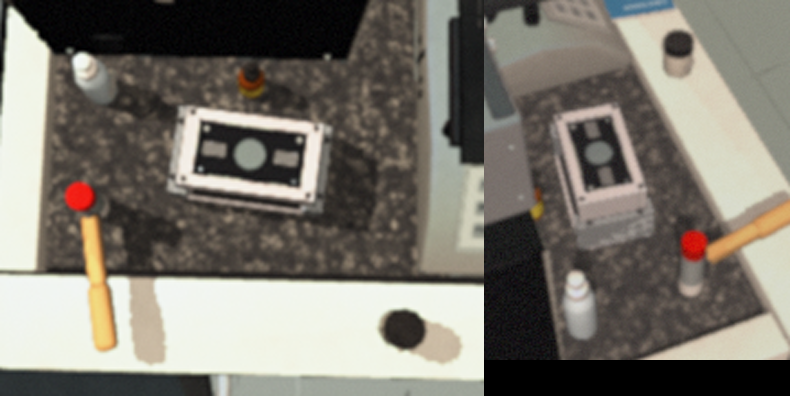

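Run:
```python
from h import *
X=np.vstack([cloud(c,np.load(c+"0.npy"),np.ones((384,512),bool)) for c in("top","side")])
xs=np.arange(-.2,.95,.05);ys=np.arange(.5,-.8,-.05)
print("x\\y "+" ".join("%4d"%round(y*100) for y in ys))
for x in xs[::-1]:
    r=[]
    for y in ys:
        m=(X[:,0]>=x)&(X[:,0]<x+.05)&(X[:,1]<=y)&(X[:,1]>y-.05)
        r.append("%4d"%round(np.percentile(X[m,2],97)*1000) if m.sum()>3 else "   .")
    print("%4d"%round(x*100)," ".join(r))
```

```text
x\y   50   45   40   35   30   25   20   15   10    5    0   -5  -10  -15  -20  -25  -30  -35  -40  -45  -50  -55  -60  -65  -70  -75
  90   -4    5    .  240  291  298  320  382  380  324  261    4  427  445  445    .    .    .    .    .    .    .    .    .    .    .
  85  -44  -44    .  165  383  387  387  387  387  262  262   89  442  445  444  207    .    .    .  114    .    .    .    .    .    .
  80  -45  -42    4  177  383  384  384  384  384  262  261   95  442  444  443  204  200    .    .  115    .    .    .    .    .    .
  75  -19  -43    4  190  383  384  384  384  384  262  262    3  442  443  443  442  200    .    .  113    .    .    .    .    .    .
  70  -16  -45    3  162  383  387  387  387  387  261  261    4  441  456  443  217  199    .    .  110    .    .    .    .    .    .
  65  -45  -44    3    5   88  108  295  341  334    4    4    4  455  576  488  209    .    .    .  106    .    .    .    .    .    .
  60  -45  -45    3    5    4    4   48   80   80   81   50    4  458  573  517  210  200    .    .    .    .    .    .    .    .    .
  55  -45  -45    3  
[... 1438 characters left out ...]
 -779 -779 -780 -780 -780
   0    .    .    .    .    . -781    2   11  331  387  387  365   12    2 -780 -780 -781 -778 -780 -781 -779 -778 -779 -780 -779 -778
  -5    .    .    .    . -779 -779    3   10  310  381  352    .    9    4 -780 -780 -779 -779 -780 -779 -779 -778 -779 -779 -779 -778
 -10    .    . -782 -778 -779 -780    3    2   18  347  353    .    .    1 -781 -779 -779 -779 -779 -781 -780 -780 -780 -780 -779 -778
 -15 -780 -781 -779 -781 -781 -781    2    4    4   12    4    .    .    .    .    .    . -780 -778 -780 -779 -777 -781 -779 -779 -780
 -20 -781 -781 -784    .    .    .    .    .    .    .    .    .    .    .    .    .    .    . -782 -780 -779 -778 -781 -779 -780 -777
```

>>> send_rows --series '[[[0, -0.03, 0, 0.083, 0.0878], [0.006, -0.034, 0, 0, 0.0878], [0.006, -0.034, 0, 0, 0.0878], [0.006, -0.034, 0, 0, 0.0878], [0.006, -0.034, 0, 0, 0.0878], [0.006, -0.034, 0, 0, 0.0878], [0.02, -0.034, 0, 0, 0.0878], [0.03, -0.025, 0, 0, 0.0878]]]' --force 60

```text
time_s: 1.92
ee_pos: [0.1869, -0.3348, 0.2227]
ee_rot: [[0.986, 0.166, -0.001], [0.166, -0.986, -0.0], [-0.001, 0.0, -1.0]]
wrist_force: [0.9, -0.5, -0.0]
opening: 0.0875
grip_force: 0.0
```

>>> send_rows --series '[[[0.031, -0.017, 0, 0, 0.0878], [0.031, -0.017, 0, 0, 0.0878], [0.031, -0.017, 0, 0, 0.0878], [0.027, -0.029, 0, 0, 0.0878], [0.027, -0.029, 0, 0, 0.0878], [0.027, -0.029, 0, 0, 0.0878], [0.02, -0.036, 0, 0, 0.0878], [0.02, -0.036, 0, 0, 0.0878]]]'

```text
time_s: 2.58
ee_pos: [0.3651, -0.0919, 0.223]
ee_rot: [[0.986, 0.169, 0.001], [0.169, -0.986, -0.0], [0.001, 0.001, -1.0]]
wrist_force: [1.0, 0.2, -0.3]
opening: 0.0883
grip_force: 0.0
```

>>> send_rows --series '[[[0.012, -0.036, 0, 0, 0.0878], [0.014, -0.036, 0, 0, 0.0878], [0.018, -0.036, 0, 0, 0.0878], [0.02, -0.035, 0, 0, 0.0878], [0.022, -0.035, 0, 0, 0.0878], [0.022, -0.035, 0, 0, 0.0878], [0.022, -0.034, 0, 0, 0.0878], [0.022, -0.034, 0, 0, 0.0878]]]'

```text
time_s: 3.25
ee_pos: [0.4674, 0.2107, 0.2227]
ee_rot: [[0.986, 0.168, 0.001], [0.168, -0.986, -0.0], [0.001, 0.0, -1.0]]
wrist_force: [0.9, -0.9, 0.2]
opening: 0.088
grip_force: 0.0
```

Run:
```python
from cell import arm
print(arm.observe()["joint_pos"])
```

```text
[ 0.13444795  0.32007395 -0.79961326  1.82603077  0.25628421  1.1016247
 -2.1588346 ]
```

>>> send_rows --series '[[[0.03, -0.0195, 0, 0, 0.0878], [0, 0, 0.04, 0, 0.0878], [0, 0, 0.04, 0, 0.0878], [0, 0, 0.04, 0, 0.0878], [0, 0, 0.03, 0, 0.0878], [0, 0, 0.025, 0, 0.0878], [0, 0, 0.018, 0, 0.0878], [0, 0, 0, 0, 0.0878]]]'

```text
time_s: 3.92
ee_pos: [0.4909, 0.2319, 0.0261]
ee_rot: [[0.986, 0.169, -0.005], [0.169, -0.986, -0.002], [-0.006, 0.001, -1.0]]
wrist_force: [0.5, -0.3, -0.1]
opening: 0.0877
grip_force: 0.0
```

>>> send_rows --series '[[[0.002, 0, -0.002, 0, 0.06], [0, 0, 0, 0, 0.03], [0, 0, 0, 0, 0.0], [0, 0, 0, 0, 0.0], [0, 0, 0, 0, 0.0], [0, 0, 0, 0, 0.0]]]' --force 60

```text
time_s: 4.42
ee_pos: [0.4954, 0.2335, 0.0324]
ee_rot: [[0.986, 0.169, 0.001], [0.169, -0.986, 0.0], [0.001, 0.0, -1.0]]
wrist_force: [-0.2, -0.1, 0.7]
opening: 0.0513
grip_force: 0.0
```

>>> send_rows --series '[[[0, 0, 0.003, 0, 0.0], [0, 0, 0, 0, 0.0], [0, 0, 0, 0, 0.0], [0, 0, 0, 0, 0.0], [0, 0, 0, 0, 0.0], [0, 0, 0, 0, 0.0], [0, 0, 0, 0, 0.0]]]' --force 60

```text
time_s: 5.0
ee_pos: [0.4949, 0.2336, 0.0286]
ee_rot: [[0.986, 0.169, -0.0], [0.169, -0.986, 0.0], [-0.0, -0.0, -1.0]]
wrist_force: [-0.5, 0.5, -0.3]
opening: 0.0175
grip_force: 60.0
```

>>> send_rows --series '[[[0, 0, -0.02, 0, 0.0], [0, 0, -0.03, 0, 0.0], [0, 0, -0.035, 0, 0.0], [0.005, 0.025, -0.025, 0, 0.0], [0.009, 0.036, 0, 0, 0.0], [0.009, 0.036, 0, 0, 0.0], [0.006, 0.025, 0, 0, 0.0], [0.003, 0.015, 0, 0, 0.0]]]'

```text
time_s: 5.67
ee_pos: [0.5506, 0.0993, 0.1381]
ee_rot: [[0.986, 0.165, -0.001], [0.165, -0.986, -0.002], [-0.001, 0.002, -1.0]]
wrist_force: [-0.6, -0.6, -3.7]
opening: 0.0176
grip_force: 60.0
```

```bash
cat > look.py <<'E'
from h import *
import sys
np.set_printoptions(precision=4,suppress=True)
i=sys.argv[1]
print(arm.observe()["ee_pos"],arm.observe()["wrist_force"])
for c in("top","side"):
    b,d=arm.snapshot(c);cv2.imwrite(f"pics/{c}{i}.png",b);np.save(f"{c}{i}.npy",d)
d=np.load(f"top{i}.npy");X=cloud("top",d,np.ones(d.shape,bool))
for n,z in(("mallet",.11),("insert_left",.077),("insert_right",.077)):
    r={}
    for c in("top","side"):
        o=arm.place_of(n,c)
        if o and o[0]["conf"]>.3: r[c]=o[0]["at"];print(n,c,o[0]["conf"],np.array(o[0]["at"]),atz(c,o[0]["at"],z))
    if len(r)==2: print("  tri",*tri(r["top"],r["side"]))
d2=np.load(f"side{i}.npy")
for c,dd in(("top",d),("side",d2)):
    b=cv2.imread(f"pics/{c}{i}.png").astype(int);m=(b[...,2]>140)&(b[...,1]<70)&(b[...,0]<70)
    Y=cloud(c,dd,m);Y=Y[Y[:,2]>.08]
    if len(Y)>5: print("red",c,len(Y),np.median(Y,0),Y.min(0),Y.max(0))
E
python3 look.py 1
python3 - <<'E'
import cv2,numpy as np
a=cv2.imread("pics/top1.png")[110:260,160:320];b=cv2.imread("pics/side1.png")[120:270,170:330]
cv2.imwrite("pics/v1.png",cv2.resize(np.hstack([a,b]),None,fx=2.5,fy=2.5,interpolation=2))
E
```

```text
[0.5506 0.0993 0.1381] [-0.5682 -0.6104 -3.7077]
mallet side 0.7 [231.6 208.4] [0.6048 0.1092 0.11  ]
insert_left side 0.71 [235.7 216.6] [0.5966 0.1079 0.077 ]
insert_right side 0.75 [228.5 190.4] [0.5868 0.034  0.077 ]
red top 288 [ 0.6107 -0.1457  0.3759] [ 0.5595 -0.1851  0.364 ] [ 0.7093 -0.1439  0.3823]
red side 669 [ 0.6236 -0.1462  0.3695] [ 0.5604 -0.213   0.1867] [0.7094 0.1192 0.3819]
```

View pics/v1.png

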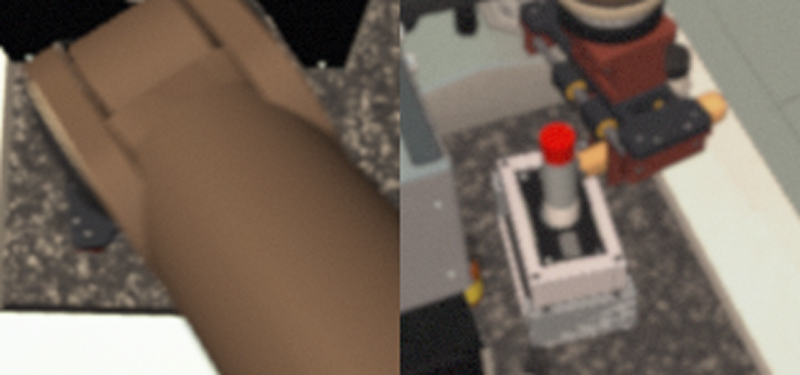

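```bash
cat > head.py <<'E'
from h import *
import sys
np.set_printoptions(precision=4,suppress=True)
s=arm.observe();print(s["ee_pos"],s["wrist_force"],s["joint_pos"][6])
b,d=arm.snapshot("side");cv2.imwrite(f"pics/s{sys.argv[1]}.png",b)
h=b.astype(int);m=(h[...,2]>140)&(h[...,1]<70)&(h[...,0]<70)
zt=s["ee_pos"][2]-.0286+.096
M=cloud("side",d,m);M=M[(np.abs(M[:,2]-zt)<.03)&(M[:,1]>.0)&(M[:,1]<.3)]
T=M[M[:,2]>np.percentile(M[:,2],97)-.004]
print("ztop expected",zt,"red max",np.percentile(M[:,2],97),"top centre",(T.min(0)+T.max(0))/2,T.mean(0),"all red",M[:,:2].min(0),M[:,:2].max(0))
# white lower head: grey points between
X=cloud("side",d,np.ones(d.shape,bool));e=s["ee_pos"]+[.047,.008,0]
Z=X[(np.hypot(X[:,0]-e[0],X[:,1]-e[1])<.022)&(X[:,2]>e[2]-.0286+.002)&(X[:,2]<zt+.005)]
for a in np.arange(e[2]-.026,zt,.02):
    q=Z[(Z[:,2]>a)&(Z[:,2]<a+.02)]
    if len(q)>10:
        f=lambda p:np.sum((np.hypot(q[:,0]-p[0],q[:,1]-p[1])-.014)**2)
        from scipy.optimize import minimize
        print("slice",a,len(q),minimize(f,e[:2],method="Nelder-Mead").x, "exp",e[:2])
for n in("insert_left","insert_right"):
    o=arm.place_of(n,"side")
    if o: print(n,o[0]["conf"],atz("side",o[0]["at"],float(sys.argv[2])))
E
python3 head.py 2 .077
```

```text
[0.5491 0.1054 0.1386] [ 0.6037 -0.284  -2.3047] -2.0098544766927615
ztop expected 0.20603923195078944 red max 0.20837306390985255 top centre [0.5955 0.1142 0.2067] [0.596  0.1141 0.2065] all red [0.5819 0.1012] [0.6085 0.1282]
slice 0.11263923195078945 84 [0.5947 0.1119] exp [0.5961 0.1134]
slice 0.13263923195078944 88 [0.5944 0.1117] exp [0.5961 0.1134]
slice 0.15263923195078943 125 [0.5929 0.1117] exp [0.5961 0.1134]
slice 0.17263923195078942 88 [0.5948 0.1116] exp [0.5961 0.1134]
slice 0.1926392319507894 192 [0.5938 0.1116] exp [0.5961 0.1134]
insert_left 0.69 [0.5959 0.1053 0.077 ]
insert_right 0.67 [0.5894 0.0395 0.077 ]
```

>>> send_rows --series '[[[0, 0.0015, 0.02, 0, 0.0], [0, 0, 0.007, 0, 0.0], [0, 0, 0.001, 0, 0.0], [0, 0, 0.001, 0, 0.0], [0, 0, 0.001, 0, 0.0]]]'

```text
time_s: 6.63
ee_pos: [0.5501, 0.1028, 0.109]
ee_rot: [[0.986, 0.169, 0.0], [0.169, -0.986, 0.0], [0.0, -0.0, -1.0]]
wrist_force: [0.0, -0.3, -2.4]
opening: 0.0179
grip_force: 60.0
```

>>> send_rows --series '[[[0, 0, 0.0015, 0, 0.0], [0, 0, 0.0015, 0, 0.0], [0, 0, 0, 0, 0.0]]]'

```text
time_s: 6.88
ee_pos: [0.5499, 0.1024, 0.1057]
ee_rot: [[0.986, 0.169, 0.0], [0.169, -0.986, -0.0], [0.0, 0.0, -1.0]]
wrist_force: [0.6, -0.5, -2.9]
opening: 0.0174
grip_force: 60.0
```

>>> send_rows --series '[[[0, 0, 0.0015, 0, 0.0], [0, 0, 0.001, 0, 0.0], [0, 0, 0, 0, 0.0]]]'

```text
time_s: 7.13
ee_pos: [0.5503, 0.1028, 0.1039]
ee_rot: [[0.986, 0.169, 0.001], [0.169, -0.986, 0.0], [0.001, 0.0, -1.0]]
wrist_force: [-1.8, 0.0, 2.6]
opening: 0.0175
grip_force: 60.0
```

>>> send_rows --series '[[[0, 0, 0.002, 0, 0.0], [0, 0, 0.002, 0, 0.0], [0, 0, 0, 0, 0.0]]]'

```text
time_s: 7.38
ee_pos: [0.5505, 0.1032, 0.0998]
ee_rot: [[0.986, 0.169, 0.002], [0.169, -0.986, 0.001], [0.002, -0.0, -1.0]]
wrist_force: [-1.2, 1.0, 4.5]
opening: 0.0174
grip_force: 60.0
```

>>> send_rows --series '[[[0, 0, -0.012, 0, 0.0], [-0.003, 0.011, -0.003, 0, 0.0], [-0.007, 0.024, 0, 0, 0.0], [-0.007, 0.024, 0, 0, 0.0], [-0.0035, 0.012, 0, 0, 0.0], [0, 0, 0, 0, 0.0], [0, 0, 0, 0, 0.0]]]'

```text
time_s: 7.97
ee_pos: [0.5418, 0.0279, 0.1144]
ee_rot: [[0.986, 0.167, 0.0], [0.167, -0.986, -0.0], [0.0, 0.0, -1.0]]
wrist_force: [0.5, 1.5, -2.7]
opening: 0.0175
grip_force: 60.0
```

```bash
python3 head.py 3 .075
python3 - <<'E'
import cv2,numpy as np
b=cv2.imread("pics/s3.png")[140:270,180:310]
cv2.imwrite("pics/v3.png",cv2.resize(b,None,fx=4,fy=4,interpolation=2))
E
```

```text
[0.5418 0.0279 0.1144] [ 0.4736  1.5133 -2.7322] -1.8954150327884314
ztop expected 0.18176621765942658 red max 0.18430492999402118 top centre [0.5887 0.0371 0.1832] [0.5882 0.0383 0.1824] all red [0.5756 0.0245] [0.6006 0.0506]
slice 0.08836621765942658 79 [0.5874 0.0339] exp [0.5888 0.0359]
slice 0.10836621765942658 79 [0.5871 0.0338] exp [0.5888 0.0359]
slice 0.12836621765942657 119 [0.5855 0.0341] exp [0.5888 0.0359]
slice 0.1483662176594266 79 [0.5878 0.0335] exp [0.5888 0.0359]
slice 0.1683662176594266 158 [0.5874 0.0343] exp [0.5888 0.0359]
insert_left 0.93 [0.597  0.1179 0.075 ]
insert_right 0.94 [0.5803 0.0275 0.075 ]
```

View pics/v3.png

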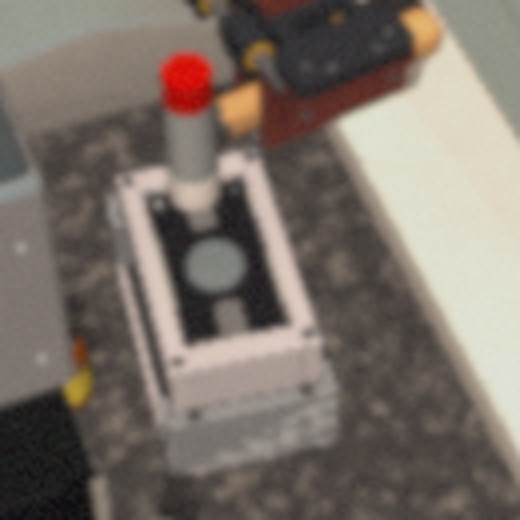

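>>> send_rows --series '[[[0, -0.003, 0.008, 0, 0.0], [0, 0, 0.002, 0, 0.0], [0, 0, 0.002, 0, 0.0], [0, 0, 0.002, 0, 0.0], [0, 0, 0.002, 0, 0.0], [0, 0, 0.002, 0, 0.0], [0, 0, 0, 0, 0.0]]]'

```text
time_s: 8.7
ee_pos: [0.5417, 0.0322, 0.0963]
ee_rot: [[0.986, 0.169, 0.001], [0.169, -0.986, 0.0], [0.001, -0.0, -1.0]]
wrist_force: [0.1, 0.7, 2.2]
opening: 0.0176
grip_force: 60.0
```

>>> send_rows --series '[[[0, 0, -0.012, 0, 0.0], [0.003, -0.01, -0.002, 0, 0.0], [0.007, -0.024, 0, 0, 0.0], [0.007, -0.024, 0, 0, 0.0], [0.0035, -0.012, 0, 0, 0.0], [0, 0, 0, 0, 0.0], [0, 0, 0, 0, 0.0], [0, 0, 0.004, 0, 0.0]]]'

```text
time_s: 9.37
ee_pos: [0.5497, 0.1035, 0.1063]
ee_rot: [[0.986, 0.168, 0.0], [0.168, -0.986, -0.001], [0.0, 0.001, -1.0]]
wrist_force: [0.9, -0.8, -3.3]
opening: 0.0176
grip_force: 60.0
```

>>> send_rows --series '[[[0, 0, 0.003, 0, 0.0], [0, 0, 0.002, 0, 0.0], [0, 0, 0.002, 0, 0.0], [0, 0, 0.002, 0, 0.0], [0, 0, 0.002, 0, 0.0], [0, 0, 0.002, 0, 0.0], [0, 0, 0.001, 0, 0.0], [0, 0, 0, 0, 0.0]]]'

```text
time_s: 10.03
ee_pos: [0.5494, 0.1043, 0.0931]
ee_rot: [[0.986, 0.169, 0.0], [0.169, -0.986, -0.001], [0.0, 0.001, -1.0]]
wrist_force: [-4.2, -0.9, 9.2]
opening: 0.0176
grip_force: 60.0
```

>>> send_rows --series '[[[0, 0, -0.012, 0, 0.0], [-0.003, 0.01, -0.002, 0, 0.0], [-0.007, 0.024, 0, 0, 0.0], [-0.007, 0.024, 0, 0, 0.0], [-0.0035, 0.012, 0, 0, 0.0], [0, 0, 0, 0, 0.0], [0, 0, 0, 0, 0.0], [0, 0, 0.004, 0, 0.0]]]'

```text
time_s: 10.7
ee_pos: [0.5419, 0.0329, 0.1029]
ee_rot: [[0.986, 0.169, 0.002], [0.169, -0.986, 0.001], [0.002, -0.001, -1.0]]
wrist_force: [-0.1, 1.1, -2.9]
opening: 0.0176
grip_force: 60.0
```

>>> send_rows --series '[[[0, 0, 0.003, 0, 0.0], [0, 0, 0.002, 0, 0.0], [0, 0, 0.002, 0, 0.0], [0, 0, 0.002, 0, 0.0], [0, 0, 0.002, 0, 0.0], [0, 0, 0.002, 0, 0.0], [0, 0, 0.001, 0, 0.0], [0, 0, 0, 0, 0.0]]]'

```text
time_s: 11.37
ee_pos: [0.5411, 0.0325, 0.0881]
ee_rot: [[0.985, 0.17, 0.0], [0.17, -0.985, -0.0], [0.0, 0.0, -1.0]]
wrist_force: [0.7, 0.8, -3.5]
opening: 0.0173
grip_force: 60.0
```

>>> send_rows --series '[[[0, 0, -0.014, 0, 0.0], [0.003, -0.01, -0.004, 0, 0.0], [0.007, -0.024, 0, 0, 0.0], [0.007, -0.024, 0, 0, 0.0], [0.0035, -0.012, 0, 0, 0.0], [0, 0, 0, 0, 0.0]]]'

```text
time_s: 11.87
ee_pos: [0.5496, 0.1094, 0.1064]
ee_rot: [[0.985, 0.174, 0.001], [0.174, -0.985, 0.003], [0.001, -0.003, -1.0]]
wrist_force: [0.6, 0.7, -1.8]
opening: 0.0179
grip_force: 60.0
```

```bash
python3 head.py 4 .065
python3 - <<'E'
import cv2,numpy as np
b=cv2.imread("pics/s4.png")[140:270,180:310]
cv2.imwrite("pics/v4.png",cv2.resize(b,None,fx=4,fy=4,interpolation=2))
E
```

```text
[0.5496 0.1094 0.1064] [ 0.6265  0.7182 -1.7744] -2.0428231664299723
ztop expected 0.17378816528718233 red max 0.1762907478329097 top centre [0.5972 0.1183 0.1748] [0.5958 0.1193 0.1745] all red [0.5851 0.106 ] [0.6094 0.132 ]
slice 0.08038816528718233 88 [0.5954 0.1165] exp [0.5966 0.1174]
slice 0.10038816528718233 82 [0.5949 0.1159] exp [0.5966 0.1174]
slice 0.12038816528718234 114 [0.5933 0.116 ] exp [0.5966 0.1174]
slice 0.14038816528718234 84 [0.595  0.1157] exp [0.5966 0.1174]
slice 0.16038816528718236 182 [0.5957 0.1153] exp [0.5966 0.1174]
insert_left 0.75 [0.5984 0.1104 0.065 ]
insert_right 0.91 [0.5935 0.044  0.065 ]
```

View pics/v4.png

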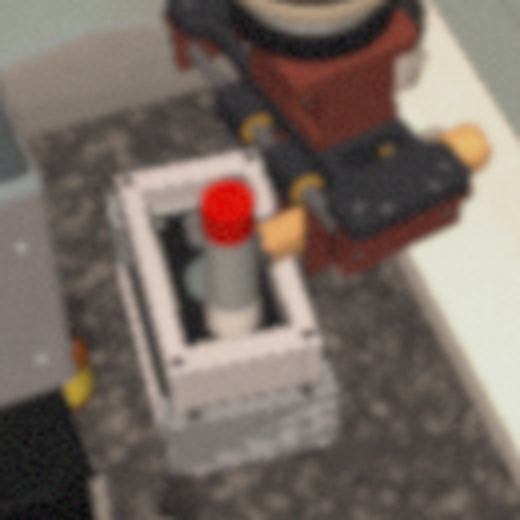

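```bash
cat > ins.py <<'E'
from h import *
np.set_printoptions(precision=4,suppress=True)
b,d=arm.snapshot("side");X=cloud("side",d,np.ones(d.shape,bool))
a=-.112;R=np.array([[np.cos(a),-np.sin(a)],[np.sin(a),np.cos(a)]])
L=(X[:,:2]-[.592,.0745])@R
for y in np.arange(-50,60,10)/1000:
    m=(abs(L[:,1]-y)<.005)&(abs(L[:,0])<.022)&(X[:,2]<.08)
    print(y,m.sum(),np.percentile(X[m,2],[10,50,90]) if m.sum()>3 else "")
E
python3 ins.py
```

```text
-0.05 43 [0.0533 0.0564 0.0615]
-0.04 32 [0.0547 0.0565 0.0593]
-0.03 32 [0.0549 0.057  0.0598]
-0.02 29 [0.0555 0.0576 0.0591]
-0.01 24 [0.0567 0.0589 0.0607]
0.0 27 [0.058  0.0596 0.0615]
0.01 24 [0.0562 0.0592 0.0613]
0.02 48 [-0.7905 -0.3614  0.0604]
0.03 73 [-0.7905  0.0574  0.062 ]
0.04 82 [-0.7906  0.0603  0.0644]
0.05 44 [-0.7908 -0.7869  0.0783]
```

>>> send_rows --series '[[[0, 0.0025, 0.006, 0, 0.0], [0, 0, 0.004, 0, 0.0], [0, 0, 0.002, 0, 0.0], [0, 0, 0.002, 0, 0.0], [0, 0, 0.002, 0, 0.0], [0, 0, 0.002, 0, 0.0], [0, 0, 0.002, 0, 0.0], [0, 0, 0, 0, 0.0]]]'

```text
time_s: 12.73
ee_pos: [0.55, 0.1021, 0.0857]
ee_rot: [[0.986, 0.169, 0.0], [0.169, -0.986, 0.0], [0.0, -0.0, -1.0]]
wrist_force: [0.0, -0.7, -2.7]
opening: 0.0179
grip_force: 60.0
```

```bash
python3 ins.py
```

```text
-0.05 39 [0.0343 0.037  0.0656]
-0.04 30 [0.0339 0.036  0.0396]
-0.03 33 [0.0336 0.0362 0.0385]
-0.02 26 [0.0347 0.0359 0.0383]
-0.01 24 [0.0334 0.0364 0.0389]
0.0 23 [0.0339 0.037  0.039 ]
0.01 27 [0.0345 0.0362 0.0387]
0.02 49 [-0.7924 -0.7833  0.0367]
0.03 36 [-0.7917 -0.7881 -0.7795]
0.04 57 [-0.7918 -0.7848  0.0775]
0.05 71 [-0.7908 -0.7808  0.078 ]
```

>>> send_rows --series '[[[0, 0, -0.02, 0, 0.0], [0, 0, -0.03, 0, 0.0], [-0.004, -0.019, -0.006, 0, 0.0], [-0.008, -0.035, 0, 0, 0.0], [-0.008, -0.035, 0, 0, 0.0], [-0.007, -0.03, 0, 0, 0.0], [-0.005, -0.02, 0.005, 0, 0.0], [0, 0, 0.02, 0, 0.0]]]'

```text
time_s: 13.45
ee_pos: [0.494, 0.241, 0.1201]
ee_rot: [[0.984, 0.176, 0.005], [0.176, -0.984, 0.006], [0.006, -0.005, -1.0]]
wrist_force: [0.7, 1.1, -2.9]
opening: 0.0181
grip_force: 60.0
```

>>> send_rows --series '[[[0, 0, 0.03, 0, 0.0], [0, 0, 0.025, 0, 0.0], [0, 0, 0.016, 0, 0.0], [0, 0, 0.009, 0, 0.0], [0, 0, 0.003, 0, 0.0], [0, 0, 0, 0, 0.0]]]'

```text
time_s: 13.95
ee_pos: [0.4949, 0.2339, 0.0339]
ee_rot: [[0.986, 0.169, -0.001], [0.169, -0.986, 0.0], [-0.0, -0.0, -1.0]]
wrist_force: [0.3, 0.1, -2.5]
opening: 0.0174
grip_force: 60.0
```

>>> send_rows --series '[[[0, 0, 0.002, 0, 0.0], [0, 0, 0.002, 0, 0.0], [0, 0, 0.0005, 0, 0.0], [0, 0, 0, 0, 0.0]]]'

```text
time_s: 14.28
ee_pos: [0.4953, 0.2336, 0.0302]
ee_rot: [[0.986, 0.169, 0.001], [0.169, -0.986, 0.0], [0.001, -0.0, -1.0]]
wrist_force: [0.6, 0.5, -3.3]
opening: 0.0175
grip_force: 60.0
```

>>> send_rows --series '[[[0, 0, 0.001, 0, 0.0], [0, 0, 0.001, 0, 0.0], [0, 0, 0, 0, 0.0]]]'

```text
time_s: 14.53
ee_pos: [0.4952, 0.2336, 0.0285]
ee_rot: [[0.986, 0.169, 0.001], [0.169, -0.986, -0.0], [0.001, 0.0, -1.0]]
wrist_force: [-2.0, -1.6, 4.9]
opening: 0.0174
grip_force: 60.0
```

>>> send_rows --series '[[[0, 0, 0, 0, 0.055], [0, 0, 0, 0, 0.055], [0, 0, 0, 0, 0.055], [0, 0, 0, 0, 0.055], [0, 0, 0, 0, 0.055], [0, 0, 0, 0, 0.055], [0, 0, 0, 0, 0.055]]]'

```text
time_s: 15.12
ee_pos: [0.495, 0.2336, 0.0276]
ee_rot: [[0.986, 0.169, -0.0], [0.169, -0.986, 0.0], [-0.0, -0.0, -1.0]]
wrist_force: [-0.1, 0.3, 0.5]
opening: 0.0546
grip_force: 0.0
```

>>> send_rows --series '[[[0, 0, -0.015, 0, 0.055], [0, 0, -0.035, 0, 0.055], [0, 0, -0.04, 0, 0.055], [0, 0, -0.04, 0, 0.055], [0, 0, -0.01, -0.1, 0.055], [0, 0, 0, -0.12, 0.055], [0, 0, 0, -0.12, 0.055], [0, 0, 0, -0.12, 0.055]]]'

```text
time_s: 15.78
ee_pos: [0.4952, 0.2335, 0.1682]
ee_rot: [[0.805, 0.594, 0.001], [0.594, -0.805, -0.0], [0.001, 0.001, -1.0]]
wrist_force: [0.9, -0.4, 0.7]
opening: 0.0551
grip_force: 0.0
```

>>> send_rows --series '[[[0, 0, 0, -0.12, 0.055], [0, 0, 0, -0.12, 0.055], [0, 0, 0, -0.12, 0.055], [0, 0, 0, -0.12, 0.055], [0, 0, 0, -0.12, 0.055], [0, 0, 0, -0.12, 0.055], [0, 0, 0, -0.11, 0.055], [0, 0, 0, 0, 0.055]]]'

```text
time_s: 16.45
ee_pos: [0.4949, 0.2333, 0.1674]
ee_rot: [[0.106, 0.994, -0.001], [0.994, -0.106, 0.0], [-0.0, -0.001, -1.0]]
wrist_force: [-0.3, -0.3, -0.5]
opening: 0.0551
grip_force: 0.0
```

```bash
python3 - <<'E'
from h import *
b,d=arm.snapshot("top");s,ds=arm.snapshot("side")
X=cloud("top",d,np.ones(d.shape,bool));Y=cloud("side",ds,np.ones(d.shape,bool))
for n,Z in(("top",X),("side",Y)):
    S=Z[(Z[:,0]>.5)&(Z[:,0]<.66)&(Z[:,1]>-.03)&(Z[:,1]<.17)&(Z[:,2]>.07)&(Z[:,2]<.085)]
    print(n,len(S),cv2.minAreaRect((S[:,:2]*1000).astype(np.float32)))
cv2.imwrite("pics/v5.png",cv2.resize(np.hstack([b[110:290,150:340],s[120:300,170:350]]),None,fx=2.1,fy=2.1,interpolation=2))
E
python3 ins.py
```

```text
top 1015 ((590.7927856445312, 74.72196197509766), (139.9716796875, 80.22134399414062), 83.61389923095703)
side 1012 ((590.43212890625, 74.12846374511719), (144.2033233642578, 80.21378326416016), 83.52245330810547)
-0.05 76 [0.0346 0.0369 0.0597]
-0.04 61 [0.0342 0.0367 0.0392]
-0.03 75 [0.0345 0.0364 0.0388]
-0.02 63 [0.0339 0.0357 0.0376]
-0.01 64 [0.0351 0.0374 0.0398]
0.0 72 [0.0349 0.0376 0.0391]
0.01 78 [0.0348 0.0365 0.0388]
0.02 81 [-0.7887  0.0353  0.0378]
0.03 38 [-0.7928 -0.788  -0.7817]
0.04 32 [-0.7928 -0.7887 -0.7857]
0.05 45 [-0.7927 -0.7862  0.077 ]
```

View pics/v5.png

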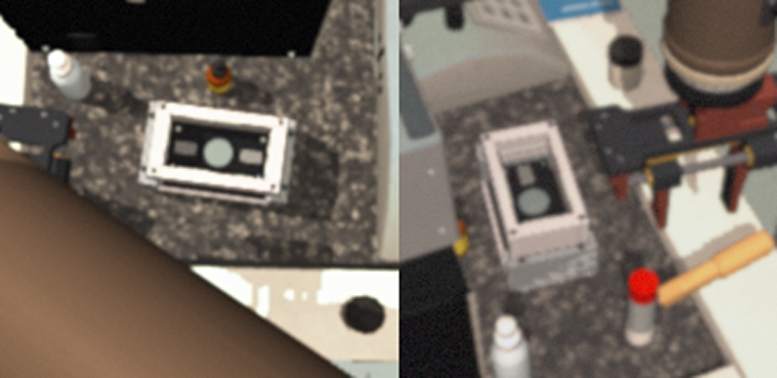

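>>> send_rows --series '[[[-0.02, 0.0107, 0, 0, 0.055], [-0.033, 0.0175, 0, 0, 0.055], [-0.035, 0.0187, 0, 0, 0.055], [-0.035, 0.0187, 0, 0, 0.055], [-0.0245, 0.0128, 0.01, 0, 0.055], [0, 0, 0.03, 0, 0.055], [0, 0, 0.02, 0, 0.055], [0, 0, 0, 0, 0.055]]]'

```text
time_s: 17.27
ee_pos: [0.5546, 0.0764, 0.1041]
ee_rot: [[0.115, 0.993, -0.005], [0.993, -0.115, -0.001], [-0.002, -0.005, -1.0]]
wrist_force: [-1.3, -0.8, 0.2]
opening: 0.0551
grip_force: 0.0
```

>>> send_rows --series '[[[0, 0, 0.02, 0, 0.055], [0, 0, 0.02, 0, 0.055], [0, 0, 0.012, 0, 0.055], [0, 0, 0, 0, 0.055], [0, 0, 0, 0, 0.055]]]'

```text
time_s: 17.68
ee_pos: [0.5566, 0.0788, 0.0562]
ee_rot: [[0.111, 0.994, -0.0], [0.994, -0.111, 0.0], [0.0, -0.0, -1.0]]
wrist_force: [-0.3, 0.1, 0.6]
opening: 0.0549
grip_force: 0.0
```

>>> send_rows --series '[[[0, 0.0005, 0.004, 0, 0.0], [0, 0, 0, 0, 0.0], [0, 0, 0, 0, 0.0], [0, 0, 0, 0, 0.0], [0, 0, 0, 0, 0.0], [0, 0, 0, 0, 0.0], [0, 0, 0, 0, 0.0], [0, 0, 0, 0, 0.0]]]' --force 50

```text
time_s: 18.35
ee_pos: [0.5571, 0.0782, 0.0518]
ee_rot: [[0.111, 0.994, 0.0], [0.994, -0.111, -0.0], [-0.0, 0.0, -1.0]]
wrist_force: [-0.1, -0.7, 1.6]
opening: 0.0111
grip_force: 50.0
```

Gripped (11 mm). Lift.

>>> send_rows --series '[[[0, 0, -0.004, 0, 0.0], [0, 0, -0.006, 0, 0.0], [0, 0, -0.01, 0, 0.0], [0, 0, -0.015, 0, 0.0], [0, 0, -0.02, 0, 0.0], [0, 0, -0.015, 0, 0.0], [0, 0, 0, 0, 0.0]]]'

```text
time_s: 18.93
ee_pos: [0.5589, 0.0792, 0.1257]
ee_rot: [[0.111, 0.994, 0.005], [0.994, -0.111, 0.001], [0.001, 0.005, -1.0]]
wrist_force: [0.7, 0.6, -5.6]
opening: 0.011
grip_force: 50.0
```

```bash
python3 - <<'E'
from h import *
o=arm.observe();print(o["ee_pos"],o["wrist_force"],o["joint_pos"])
s,ds=arm.snapshot("side")
cv2.imwrite("pics/v6.png",cv2.resize(s[120:290,170:340],None,fx=3,fy=3,interpolation=2))
E
python3 ins.py
```

```text
[0.55894374 0.07919218 0.1256518 ] [ 0.72116871  0.5789614  -5.57329513] [ 0.49802718  0.62883805 -1.01837102  1.80679572  0.61503763  1.05504367
 -0.8645971 ]
-0.05 48 [0.034  0.0366 0.039 ]
-0.04 43 [0.0346 0.0365 0.0396]
-0.03 0 
-0.02 0 
-0.01 0 
0.0 0 
0.01 42 [0.0341 0.0357 0.0377]
0.02 94 [-0.7903  0.0349  0.0376]
0.03 106 [-0.7883  0.0349  0.0391]
0.04 107 [-0.7884  0.0352  0.0392]
0.05 130 [-0.7892  0.0348  0.0379]
```

View pics/v6.png

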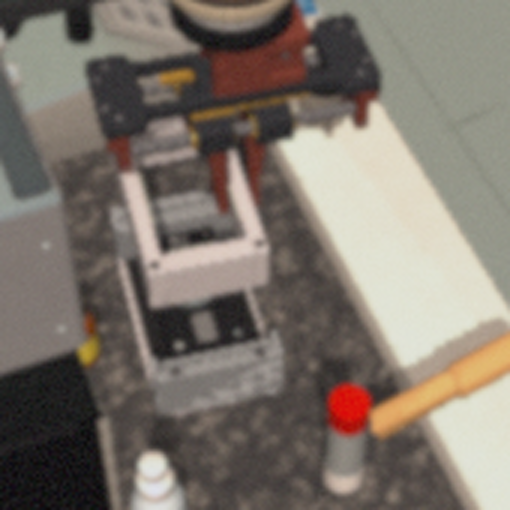

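>>> send_rows --series '[[[-0.002, -0.012, 0, 0, 0.0], [-0.004, -0.025, 0, 0, 0.0], [-0.0055, -0.032, 0, 0, 0.0], [-0.0055, -0.032, 0, 0, 0.0], [-0.005, -0.029, 0, 0, 0.0], [-0.0035, -0.02, 0, 0, 0.0], [-0.002, -0.0105, 0, 0, 0.0], [0, 0, 0, 0, 0.0]]]'

```text
time_s: 19.7
ee_pos: [0.3919, 0.0677, 0.121]
ee_rot: [[0.11, 0.994, -0.002], [0.994, -0.11, -0.002], [-0.003, -0.002, -1.0]]
wrist_force: [1.0, 0.3, -7.7]
opening: 0.011
grip_force: 50.0
```

>>> send_rows --series '[[[0, 0, 0.01, 0, 0.0], [0, 0, 0.022, 0, 0.0], [0, 0, 0.025, 0, 0.0], [0, 0, 0.022, 0, 0.0], [0, 0, 0.015, 0, 0.0], [0, 0, 0.008, 0, 0.0], [0, 0, 0.004, 0, 0.0], [0, 0, 0, 0, 0.0]]]'

```text
time_s: 20.37
ee_pos: [0.3948, 0.0693, 0.0149]
ee_rot: [[0.11, 0.994, -0.001], [0.994, -0.11, 0.001], [0.001, -0.001, -1.0]]
wrist_force: [-0.2, 0.3, -5.8]
opening: 0.0107
grip_force: 50.0
```

>>> send_rows --series '[[[0, 0, 0.0015, 0, 0.0], [0, 0, 0.0015, 0, 0.0], [0, 0, 0.001, 0, 0.0], [0, 0, 0, 0, 0.0]]]'

```text
time_s: 20.7
ee_pos: [0.3949, 0.0685, 0.012]
ee_rot: [[0.111, 0.994, 0.001], [0.994, -0.111, -0.0], [-0.0, 0.001, -1.0]]
wrist_force: [0.0, 0.1, -5.7]
opening: 0.0111
grip_force: 50.0
```

>>> send_rows --series '[[[0, 0, 0.001, 0, 0.0], [0, 0, 0.001, 0, 0.0], [0, 0, 0, 0, 0.0]]]'

```text
time_s: 20.95
ee_pos: [0.3949, 0.0684, 0.0111]
ee_rot: [[0.111, 0.994, 0.002], [0.994, -0.111, -0.002], [-0.002, 0.002, -1.0]]
wrist_force: [-8.0, -3.3, 25.5]
opening: 0.0109
grip_force: 50.0
```

>>> send_rows --series '[[[0, 0, -0.001, 0, 0.0], [0, 0, 0, 0, 0.03], [0, 0, 0, 0, 0.045], [0, 0, 0, 0, 0.045], [0, 0, 0, 0, 0.045], [0, 0, 0, 0, 0.045], [0, 0, 0, 0, 0.045], [0, 0, 0, 0, 0.045]]]'

```text
time_s: 21.62
ee_pos: [0.3945, 0.0687, 0.0106]
ee_rot: [[0.111, 0.994, -0.0], [0.994, -0.111, 0.0], [0.0, -0.0, -1.0]]
wrist_force: [0.3, -0.5, -0.2]
opening: 0.0448
grip_force: 0.0
```

>>> send_rows --series '[[[0, 0, -0.01, 0, 0.045], [0, 0, -0.03, 0, 0.045], [0, 0, -0.04, 0, 0.045], [0, 0, -0.04, 0, 0.045], [0, 0, -0.04, 0, 0.045], [0, 0, -0.04, 0, 0.045], [0, 0, 0, 0, 0.045]]]'

```text
time_s: 22.2
ee_pos: [0.3977, 0.0693, 0.2161]
ee_rot: [[0.113, 0.994, 0.008], [0.994, -0.113, -0.001], [0.0, 0.008, -1.0]]
wrist_force: [0.6, 0.2, 0.1]
opening: 0.0451
grip_force: 0.0
```

```bash
python3 - <<'E'
from h import *
np.set_printoptions(precision=4,suppress=True)
o=arm.observe();print(o["time_s"],o["ee_pos"],o["wrist_force"])
s,ds=arm.snapshot("side");X=cloud("side",ds,np.ones(ds.shape,bool))
S=X[(X[:,0]>.36)&(X[:,0]<.5)&(X[:,1]>-.03)&(X[:,1]<.17)&(X[:,2]>.028)&(X[:,2]<.045)]
print(len(S),cv2.minAreaRect((S[:,:2]*1000).astype(np.float32)))
T=S[S[:,2]>.031];A=np.c_[T[:,:2],np.ones(len(T))];print("plane",np.linalg.lstsq(A,T[:,2],rcond=None)[0])
cv2.imwrite("pics/v7.png",cv2.resize(s[110:310,160:360],None,fx=3,fy=3,interpolation=2))
E
python3 ins.py
```

```text
22.2 [0.3977 0.0693 0.2161] [0.624  0.1889 0.0898]
939 ((428.795654296875, 64.61743927001953), (143.61209106445312, 81.3861312866211), 83.72521209716797)
plane [-0.0035 -0.0003  0.0391]
-0.05 56 [0.034 0.036 0.039]
-0.04 62 [0.0344 0.0366 0.0402]
-0.03 75 [0.0348 0.0366 0.04  ]
-0.02 63 [0.034  0.0358 0.0376]
-0.01 68 [0.0345 0.037  0.0394]
0.0 77 [0.0347 0.0371 0.0391]
0.01 78 [0.0339 0.0366 0.039 ]
0.02 93 [-0.789   0.0355  0.0377]
0.03 106 [-0.7891  0.0353  0.039 ]
0.04 115 [-0.7903  0.0358  0.039 ]
0.05 129 [-0.7889  0.0345  0.0377]
```

View pics/v7.png

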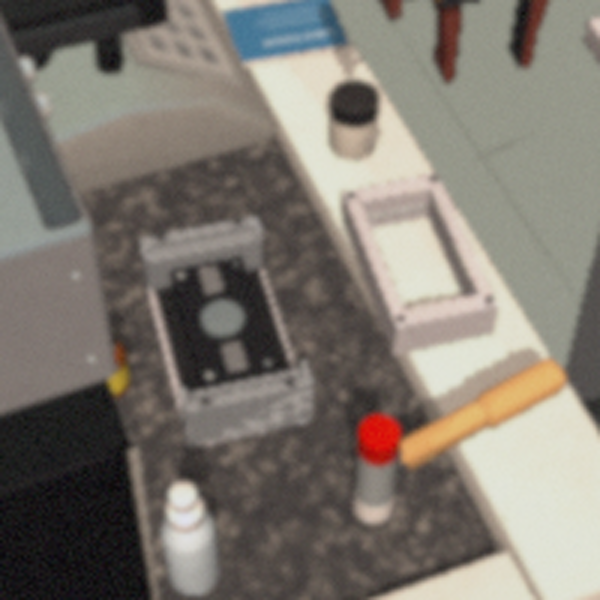

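The frame lies flat on the table clear of the block, the insert is flat on the pad, the mallet is standing, and the bottles and jar are untouched.

>>> send_rows --series '[[[0, 0, 0, 0, 0.045], [0, 0, 0, 0, 0.045], [0, 0, 0, 0, 0.045]]]'

```text
time_s: 22.55
ee_pos: [0.3936, 0.0689, 0.2096]
ee_rot: [[0.109, 0.994, -0.002], [0.994, -0.109, 0.001], [0.0, -0.002, -1.0]]
wrist_force: [-0.3, -0.6, 0.0]
opening: 0.0449
grip_force: 0.0
```

```bash
python3 -c "
from cell import arm
print(arm.finish_job())"
```

```text
the job is handed in; nothing more can be done
None
```

Handed in at about 22.6 s of the 54 s limit (no verdict came back): the insert is flat on the pad, the mallet stands back on the table, the empty frame lies flat clear of the block, and the bottles and jar were left alone.

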